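Work the long slotted spoon out of the short-travel drawer

TASK

The long red-handled slotted spoon is shut in the drawer of the bamboo utensil unit: pull the drawer out to its stop, then take the spoon by its handle, tip the handle end up over the drawer front and draw the spoon out slantwise from under the unit's top, since it is longer than the opening; do not force it against the unit. Finish still holding the spoon in the gripper, level and still in the air, at least 10 cm above the worktop and wholly out in front of the drawer's front panel, with no part of it over the drawer any more; do not put it down or let go. Leave the drawer open at its stop, and leave the jars, the mill, the bowl and the lemon where they are.

Things in the scene. Friction and masses are not known exactly. Their poses are not given: they have to be found in the camera images.
- unit: low light-bamboo utensil unit with one drawer, fixed on the worktop, 370 deep x 290 wide x 125 mm high; origin under the middle of its footprint, at worktop height; its front faces its own -x (roughly to the robot's right), z up. Carcass front edge at x = -185 mm. Jars and a mill stand on its top, x > 70 mm
- drawer (a joint): how far the drawer is pulled out along the unit's -x: 0 shut, stop at 0.18 m; starts 0 to 10 mm ajar, about 2 N of friction, stays where left. Inside floor 30 mm above the worktop, inside length 340 mm, side walls to 85 mm up. A divider at unit y = 52 to 58 mm, top 70 mm above the worktop, bounds the wide bay (y = -122 to 52) with the slotted spoon; a wooden turner is fixed in the other
- drawer_handle (a point): middle of the drawer's steel bar handle: bar 10 mm thick, 130 mm long, along the unit's y, 45 mm out from the panel (40 mm clear behind it; posts 48 mm either side of the middle), 84 mm above the worktop; moves with the drawer
- drawer_front (a point): middle of the top edge of the drawer's front panel, on its outer face, 103 mm above the worktop; panel 18 mm thick, 288 mm wide; axes as the unit's; moves with the drawer. (Room: wall cabinets hang from 0.45 m above the worktop, their fronts at world x = 0.61, with a door knob about 40 mm out near y = -0.1)
- lintel (a point): middle of the lower front edge of the unit's top board (upper edge of the drawer opening), 111 mm above the worktop; axes as the unit's; the board is 14 mm thick. With the drawer at its stop the gap from here to the panel's inner face is 180 mm
- spoon: slotted spoon, red handle, grey metal bowl, 310 mm long, 60 to 115 g; origin at mid-length on its underside, x towards the bowl, z up. Handle x = -155 to -30 mm, 24 wide, 20 thick; neck 10 wide, top at z = 22, to x = 62; bowl 66 wide, 17 thick, to x = 155. Lies flat on the drawer floor, handle to the drawer front, up to 0.06 rad askew; rides along with the drawer
- spoon_handle_end (a point): end of the spoon's handle, at its middle height (x = -155 mm, 11 mm above the underside)
- spoon_bowl_end (a point): far end of the spoon's bowl (x = 155 mm, 8 mm above the underside)
- green_jar: spice jar with green cap, 44x44x100 mm, standing on the unit; origin at the middle of its foot
- yellow_jar: spice jar with yellow cap, 44x44x96 mm, standing on the unit; origin at the middle of its foot
- mill: wooden pepper mill, 58x58x170 mm, standing on the unit; origin at the middle of its foot
- platter: bent wooden platter 225x420 mm, ends 64 mm high, fixed on the right part of the worktop, its long side (its y) pointing away from the robot, with three carrots, the bowl and the lemon on it (up to 75 mm above the worktop); origin under its centre
- bowl: white bowl, 115 mm wide, 59 mm high, standing on the far half of the platter; origin at the middle of its foot
- lemon: lemon, 76x56x55 mm, on the far end of the platter; origin on its underside

How it is judged:
By the outcome, as a careful person would: the job done as asked, in the order asked, and still so for the second after the job is handed in, while the arm keeps its last pose, push and grip.
It also fails if it takes over 66 s, if anything falls off the work surface, if the arm or the gripper's body presses on something with over 40 N, if the wrist force passes 120 N, or if a joint passes its speed limit or range.

ROBOT

A 6-joint arm with a two-finger parallel gripper is mounted at the origin on a cart in front of the work surface, level with it; the furniture and walls round the work are solid. World frame = base frame: x ahead of the robot, y to its left, z up, the work surface at z = 0. Lengths are in m, angles in rad, forces in N, time in s.
With the tool pointing down it reaches from about 0.35 to 0.95 m from the base axis. Payload 17.4 kg.
Tool frame: the origin (TCP) lies on the front face of the gripper's body, between the roots of the fingers; the fingertips stand 84 mm ahead of it and the grasp point (between the pads) lies 65 mm ahead of it; z points along the fingers, y is the line along which they close (so a half turn about z gives the same grasp; the last joint's range is limited). The gripper opens to 93 mm and grips with 3 to 60 N. Pads are 15 mm wide; open, the fingers measure 128 mm over their backs; the gripper's body (75 mm by 188 mm) begins 65 mm behind the grasp point.
Start: joints at [-1.263, 0.116, 1.442, -0, 1.584, -0.038], TCP at [0.229, -0.635, 0.303] pointing down, gripper open.
Joint ranges: [-2.83, 2.83], [-0.83, 2.19], [0.07, 2.5], [-1.14, 4.28], [0.01, 3], [-2.97, 2.97]. Speed limits (rad/s): [1.89, 1.89, 2.22, 3.14, 3.14, 3.14].

INTERFACE

Orientations are given as a rotation vector (axis times angle).
In Python, from bench import ctrl, imaging, sign_off gives the robot as it stands.
- The arm moves only by the shell command python3 -m pendant 'ROWS' [FORCE]. ROWS is JSON, one flat list of numbers, 7 for each row, row after row: the closure, from -1 (fully open) to 1 (shut), then the shift along the world's x, y, z in cm, then the turn, a rotation vector about the world's x, y, z in degrees. A call has 1 to 20 rows; each row is the pose to reach, as a shift and turn from the pose commanded when the call began; what a row does not reach only later rows make up. A row lasts 1/10 s, in which the tool goes at most 50 mm and 8.59 degrees, less where a joint would pass 70% of its speed; a pose out of reach is approached as far as the arm can. A call with a gripper value outside its range is refused whole. The fingers move at their own pace and stop on an object; FORCE is the grip in N (left out, the last holds). Time passes only in rows, so rows that repeat a pose let the fingers close. It gives the time, the measured TCP pose, the force, the opening and the grip force at its end, in the units of the state.
- ctrl.observe(): the state, without advancing time (a new reading comes with each control period).
- imaging.snapshot(name): name is "scene" or "top" or "wrist"; returns the picture (480x640x3 uint8, red, green, blue); there is no depth.
- imaging.camera_model(name): a dict with "fov_y" (degrees; the focal length in pixels is half the picture's height over the tangent of half this angle, whatever the lens; pixels are square), "cx", "cy" (the principal point, pixels), "rvec" (rotation vector, rad) and "tvec" (3), from world to camera coordinates, as OpenCV has them. Camera axes: x right, y down, z forward; pixel columns grow to the right and rows downward; lengths in m; the calibration is good to about 2 mm. A picture is of the moment at which its call begins: read the wrist's pose just before it. camera_model takes no time and is no camera call; for the wrist camera it gives the pose at the moment of the call.
- sign_off(): hands the job in; it is judged then, once.
The state is a dict: "time_s": time; "qpos": joint angles; "joint_velocities": joint speeds; "tau": joint torques, N m; "ee_pos": TCP position; "orientation": TCP orientation; "force": force on the tool from outside, world axes, zero at the start; "torque": the same for the moment, N m; "finger_gap": finger opening in m; "grasp_force": force on a finger pad.
Only numpy, scipy, OpenCV 4.12 (cv2) and the standard library are available. Lean on these libraries where they do the work, as an engineer would, in place of code of your own. Each camera call takes 0.05 s, during which the arm holds its last target. There are 200 camera calls.

## Working session

There is one attempt and no reset: what is moved stays moved. The work goes in short steps, Python scripts to look and compute and a shell command to move; the robot and the scene stay as the last step left them, time stands still between calls to the robot, and variables do not carry over. Pictures are saved under pics/ and viewed, at most 13 in all, crops included, and the job is handed in when it is done.

```bash
ls; mkdir -p pics; python3 - <<'E'
from bench import ctrl, imaging
import cv2
s=ctrl.observe(); print(s)
for n in ("scene","top"):
    m=imaging.camera_model(n); print(n,m)
    cv2.imwrite(f"pics/{n}0.png",imaging.snapshot(n)[:,:,::-1])
E
```

```text
pics
{'time_s': 0.0, 'qpos': array([-1.26280461e+00,  1.16500378e-01,  1.44231087e+00,  1.72733167e-05,
        1.58398684e+00, -3.77929755e-02]), 'joint_velocities': array([-0.00087449, -0.00010928,  0.00013318,  0.0002198 ,  0.00137275,
       -0.00088737]), 'tau': array([-1.52767416e-05, -7.21270752e+01, -6.22613311e+01,  7.80185452e-02,
        2.38090911e-02, -2.02637710e-05]), 'ee_pos': array([ 0.22874561, -0.63493626,  0.3019671 ]), 'orientation': array([-3.09357663e+00, -5.40249836e-01,  2.28060241e-04]), 'force': array([ 1.09862283, -0.78237293,  0.20796689]), 'torque': array([ 0.00081544, -0.02700054, -0.03167496]), 'grasp_force': 0.0, 'finger_gap': 0.09260170669560276}
scene {'fov_y': 46.06315996527698, 'cx': 326.52178562798684, 'cy': 243.39892240033478, 'rvec': array([ 2.28972621, -0.28419099,  0.14009824]), 'tvec': array([-0.47977812,  0.23440633,  1.58365861])}
top {'fov_y': 46.509023507476925, 'cx': 317.0609275962742, 'cy': 235.35356613344646, 'rvec': array([ 2.14731478, -2.15787251,  0.12965664]), 'tvec': array([0.11572845, 0.54314146, 1.70474594])}
```

View pics/scene0.png

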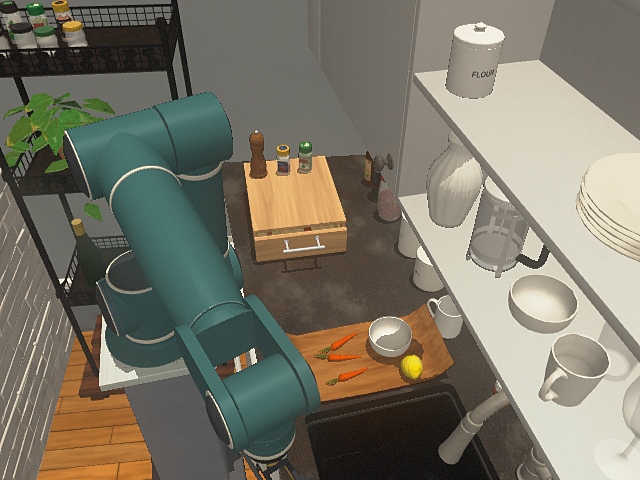

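View pics/top0.png

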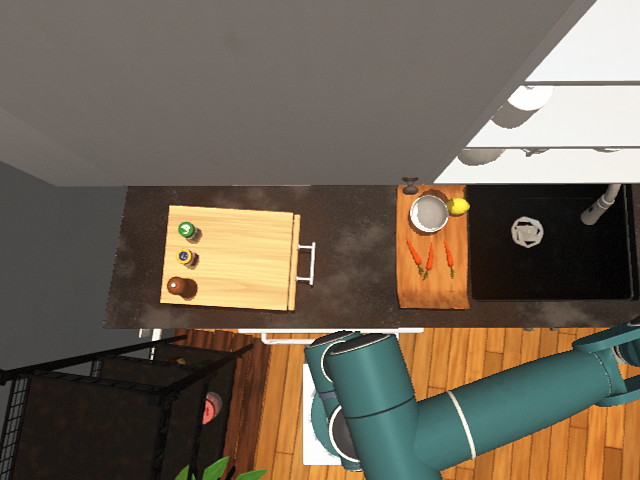

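The scene view shows the unit with its drawer front and bar handle at about (303,244). In the top view the unit's top has corners near (168,206), (296,213), (290,310) and (161,302), and the bar runs from (314,243) to (312,285). The platter is at x 397–469.

```bash
cat > h.py <<'E'
import numpy as np, cv2
from bench import ctrl, imaging
from scipy.spatial.transform import Rotation as R
def cam(n):
    m=imaging.camera_model(n); f=240/np.tan(np.radians(m["fov_y"]/2))
    return f,m["cx"],m["cy"],R.from_rotvec(m["rvec"]).as_matrix(),np.array(m["tvec"])
def ray(c,u,v):
    f,cx,cy,r,t=c; d=r.T@np.array([(u-cx)/f,(v-cy)/f,1]); return -r.T@t,d
def onz(c,u,v,z):
    o,d=ray(c,u,v); return o+d*(z-o[2])/d[2]
def tri(c1,p1,c2,p2):
    o1,d1=ray(c1,*p1);o2,d2=ray(c2,*p2)
    k=np.linalg.lstsq(np.c_[d1,-d2],o2-o1,rcond=None)[0]
    a,b=o1+k[0]*d1,o2+k[1]*d2; return (a+b)/2,np.linalg.norm(a-b)
def proj(c,p):
    f,cx,cy,r,t=c; q=r@np.array(p)+t; return q[:2]/q[2]*f+[cx,cy]
E
python3 - <<'E'
from h import *
np.set_printoptions(precision=4,suppress=True)
T=cv2.imread("pics/top0.png");S=cv2.imread("pics/scene0.png")
ct,cs=cam("top"),cam("scene")
def bar(im,x0,y0,x1,y1,tag):
    h=cv2.cvtColor(im,cv2.COLOR_BGR2HSV); m=((h[:,:,1]<40)&(h[:,:,2]>120)).astype(np.uint8)
    k=np.zeros_like(m);k[y0:y1,x0:x1]=m[y0:y1,x0:x1]
    v,u=np.nonzero(k); print(tag,len(u),u.min(),u.max(),v.min(),v.max()); return u,v
u,v=bar(T,309,235,322,295,"top")
pts=np.array([onz(ct,a,b,0.087) for a,b in zip(u,v)])
print("bar",pts.min(0),pts.max(0),pts.mean(0))
r=cv2.minAreaRect(pts[:,:2].astype(np.float32));print(r)
l=cv2.fitLine(pts[:,:2].astype(np.float32),cv2.DIST_L2,0,.01,.01).ravel();print("dir",l)
u,v=bar(S,275,230,335,262,"scene")
print(np.median(u),np.median(v))
# unit top
h=cv2.cvtColor(T,cv2.COLOR_BGR2HSV)
m=((h[:,:,0]>10)&(h[:,:,0]<25)&(h[:,:,1]>50)&(h[:,:,2]>140)).astype(np.uint8);m[:,310:]=0;m[330:]=0
m=cv2.morphologyEx(m,cv2.MORPH_OPEN,np.ones((5,5)))
c=max(cv2.findContours(m,0,2)[0],key=cv2.contourArea)
b=cv2.approxPolyDP(cv2.convexHull(c),5,True).reshape(-1,2);print(b)
for p in b: print(onz(ct,*p,.125), onz(ct,*p,.103))
for p in ((397,184),(469,188),(397,308),(469,308)): print("plat",onz(ct,*p,.06))
E
```

```text
top 161 309 315 242 284
bar [0.3906 0.119  0.087 ] [0.5169 0.1375 0.087 ] [0.4546 0.1288 0.087 ]
((0.45399054884910583, 0.13176482915878296), (0.017487557604908943, 0.12680770456790924), 86.21724700927734)
dir [ 0.9986 -0.0537  0.4546  0.1288]
scene 165 283 324 236 252
303.0 248.0
[[169 207]
 [299 215]
 [294 309]
 [162 302]]
[0.6197 0.5529 0.125 ] [0.6237 0.559  0.103 ]
[0.5934 0.1658 0.125 ] [0.597  0.1667 0.103 ]
[0.3169 0.1804 0.125 ] [0.3168 0.1815 0.103 ]
[0.3388 0.5652 0.125 ] [0.3391 0.5714 0.103 ]
plat [ 0.6998 -0.1359  0.06  ]
plat [ 0.6858 -0.3584  0.06  ]
plat [ 0.3183 -0.1273  0.06  ]
plat [ 0.3173 -0.344   0.06  ]
```

```bash
python3 -c "
import cv2
a=cv2.imread('pics/top0.png')[195:325,150:330];b=cv2.imread('pics/scene0.png')[150:280,230:360]
a=cv2.resize(a,None,fx=2.2,fy=2.2);b=cv2.resize(b,None,fx=2.2,fy=2.2)
import numpy as np
h=min(a.shape[0],b.shape[0]);cv2.imwrite('pics/c1.png',np.hstack([a[:h],b[:h]]))"
```

```text
(no output)
```

View pics/c1.png

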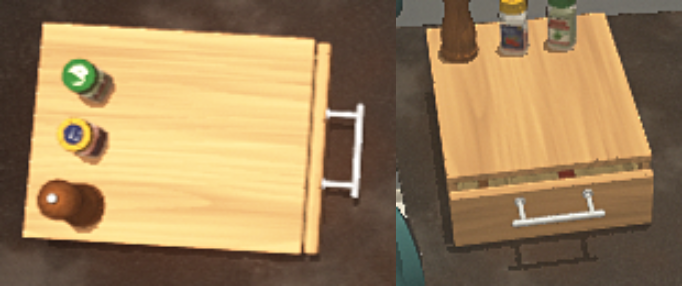

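The crop shows the drawer slightly ajar, with a red patch of the spoon handle in the gap and the bar parallel to the panel. The unit's -x axis is about (-0.055,-0.998), and the bar centre is near (0.454, 0.126). I'll move above it and pre-close the gripper.

```bash
python3 -m pendant '[0.25,22.5,76.1,-4,0,0,-23, 0.25,22.5,76.1,-4,0,0,-23, 0.25,22.5,76.1,-4,0,0,-23, 0.25,22.5,76.1,-4,0,0,-23, 0.25,22.5,76.1,-4,0,0,-23, 0.25,22.5,76.1,-4,0,0,-23, 0.25,22.5,76.1,-4,0,0,-23, 0.25,22.5,76.1,-4,0,0,-23, 0.25,22.5,76.1,-4,0,0,-23, 0.25,22.5,76.1,-4,0,0,-23, 0.25,22.5,76.1,-4,0,0,-23, 0.25,22.5,76.1,-4,0,0,-23, 0.25,22.5,76.1,-4,0,0,-23, 0.25,22.5,76.1,-4,0,0,-23, 0.25,22.5,76.1,-4,0,0,-23, 0.25,22.5,76.1,-4,0,0,-23, 0.25,22.5,76.1,-4,0,0,-23, 0.25,22.5,76.1,-4,0,0,-23, 0.25,22.5,76.1,-4,0,0,-23, 0.25,22.5,76.1,-4,0,0,-23]' 15; python3 - <<'E'
from h import *
c=cam("wrist"); im=imaging.snapshot("wrist")[:,:,::-1]; cv2.imwrite("pics/w1.png",im)
print(c[3].T[:,2], -c[3].T@c[4], proj(c,(.454,.126,.089)))
print(ctrl.observe())
E
```

```text
time_s: 2.1
ee_pos: [0.4537, 0.1249, 0.2629]
orientation: [3.14, -0.09, 0.001]
force: [0.0, -0.7, -0.7]
finger_gap: 0.0348
grasp_force: 0.0
[-0.27557412  0.01426044 -0.96117405] [0.53092505 0.11907097 0.34458105] [320.21649029 242.09383389]
{'time_s': 2.15, 'qpos': array([ 2.14466771e-01, -3.30394042e-01,  1.91700215e+00, -7.63732323e-05,
        1.55443145e+00,  1.84259765e+00]), 'joint_velocities': array([ 0.00340734,  0.00056942, -0.0026202 ,  0.00098284, -0.00179671,
        0.00079568]), 'tau': array([ 4.70278356e-01, -3.42743754e+01, -6.20500016e+01,  2.16306667e-03,
       -7.91107141e-02, -1.49019866e-02]), 'ee_pos': array([0.45373278, 0.12491139, 0.2629825 ]), 'orientation': array([-3.14024276e+00,  9.00449455e-02, -8.72109255e-04]), 'force': array([0.48051327, 0.34587471, 0.9556335 ]), 'torque': array([ 0.04017677,  0.00870426, -0.02426414]), 'grasp_force': 0.0, 'finger_gap': 0.03480301138734164}
```

View pics/w1.png

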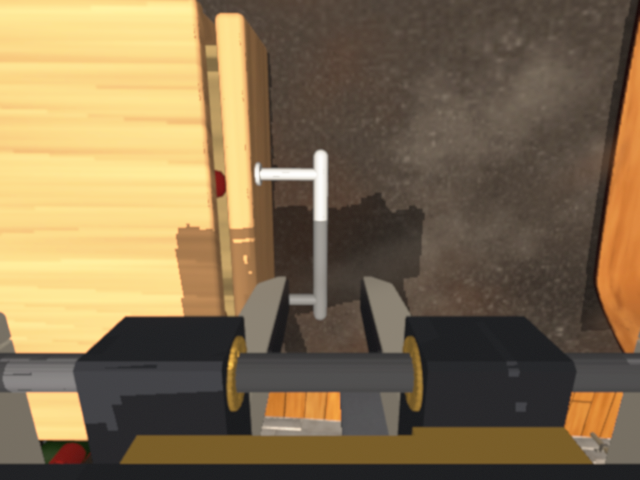

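The wrist view shows the bar upright at u≈321, spanning v 150–318 as predicted, and between the fingers. The red handle end shows in the gap at (220,184). Next I'll descend.

```bash
python3 -m pendant '[0.25,0,0.1,-4,0,0,0, 0.25,0,0.1,-8,0,0,0, 0.25,0,0.1,-10,0,0,0, 0.25,0,0.1,-11.3,0,0,0, 0.25,0,0.1,-11.3,0,0,0, 0.25,0,0.1,-11.3,0,0,0]' 15 && python3 -m pendant '[0.6,0,0,0,0,0,0, 1,0,0,0,0,0,0, 1,0,0,0,0,0,0, 1,0,0,0,0,0,0, 1,0,0,0,0,0,0, 1,0,0,0,0,0,0]' 20
```

```text
time_s: 2.75
ee_pos: [0.4542, 0.1267, 0.1509]
orientation: [-3.14, 0.088, -0.002]
force: [0.5, -0.0, 1.1]
finger_gap: 0.0348
grasp_force: 0.0
time_s: 3.35
ee_pos: [0.4539, 0.127, 0.1502]
orientation: [-3.14, 0.087, -0.001]
force: [-0.3, 0.1, 6.2]
finger_gap: 0.0088
grasp_force: 20.0
```

```bash
python3 -m pendant '[1,-0.05,-1,0,0,0,0, 1,-0.14,-2.5,0,0,0,0, 1,-0.22,-4,0,0,0,0, 1,-0.31,-5.5,0,0,0,0, 1,-0.39,-7,0,0,0,0, 1,-0.47,-8.5,0,0,0,0, 1,-0.56,-10,0,0,0,0, 1,-0.64,-11.5,0,0,0,0, 1,-0.72,-13,0,0,0,0, 1,-0.79,-14.2,0,0,0,0, 1,-0.84,-15.2,0,0,0,0, 1,-0.89,-16,0,0,0,0, 1,-0.92,-16.5,0,0,0,0, 1,-0.92,-16.5,0,0,0,0]' && python3 -m pendant '[1,-0.01,-0.2,0,0,0,0, 1,-0.02,-0.4,0,0,0,0, 1,-0.03,-0.6,0,0,0,0, 1,-0.03,-0.6,0,0,0,0]'
```

```text
time_s: 4.75
ee_pos: [0.4438, -0.0386, 0.1501]
orientation: [3.14, -0.088, -0.004]
force: [-15.5, -0.7, 14.0]
finger_gap: 0.0092
grasp_force: 20.0
time_s: 5.15
ee_pos: [0.4434, -0.0441, 0.1501]
orientation: [-3.14, 0.088, 0.005]
force: [-16.0, 1.0, 14.7]
finger_gap: 0.0092
grasp_force: 20.0
```

```bash
python3 -m pendant '[1,-0.05,-0.2,0,0,0,0, 1,-0.07,-0.4,0,0,0,0, 1,-0.08,-0.5,0,0,0,0, 1,-0.08,-0.5,0,0,0,0]' && python3 -m pendant '[1,-0.02,-0.2,0,0,0,0, 1,-0.03,-0.4,0,0,0,0, 1,-0.03,-0.4,0,0,0,0]'
```

```text
time_s: 5.55
ee_pos: [0.443, -0.0491, 0.1501]
orientation: [-3.14, 0.087, 0.003]
force: [-10.8, 1.2, 12.5]
finger_gap: 0.009
grasp_force: 20.0
time_s: 5.85
ee_pos: [0.4429, -0.0501, 0.15]
orientation: [-3.132, 0.086, 0.002]
force: [-7.0, 39.6, 12.9]
finger_gap: 0.0096
grasp_force: 20.0
```

```bash
python3 -m pendant '[1,-0.03,0.2,0,0,0,0, 1,-0.03,0.28,0,0,0,0, 0.25,-0.03,0.28,0,0,0,0, 0.25,-0.03,0.28,0,0,0,0, 0.25,-0.03,0.28,0,0,0,0, 0.25,-0.03,0.28,0,0,0,0]' && python3 -m pendant '[0.25,0,0,3,0,0,0, 0.25,0,0,8,0,0,0, 0.25,0,3,13,0,0,0, 0,0,7,18,0,0,0, -0.3,0,7,20,0,0,0, -0.3,0,7,20,0,0,0, -0.3,0,7,20,0,0,0]'
python3 - <<'E'
from h import *
for n in("wrist","top","scene"):
    cv2.imwrite(f"pics/{n}2.png",imaging.snapshot(n)[:,:,::-1])
    np.save(f"{n}2.npy",np.array(cam(n),dtype=object),allow_pickle=True)
E
```

```text
time_s: 6.45
ee_pos: [0.4428, -0.0504, 0.1496]
orientation: [3.14, -0.088, -0.0]
force: [0.1, 0.6, -0.3]
finger_gap: 0.0336
grasp_force: 0.0
time_s: 7.15
ee_pos: [0.443, 0.0199, 0.35]
orientation: [3.14, -0.086, 0.002]
force: [0.1, -0.4, -1.1]
finger_gap: 0.0593
grasp_force: 0.0
```

View pics/wrist2.png

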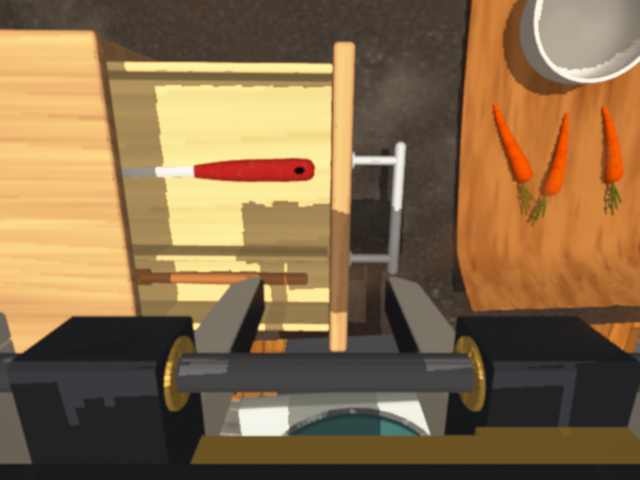

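View pics/top2.png

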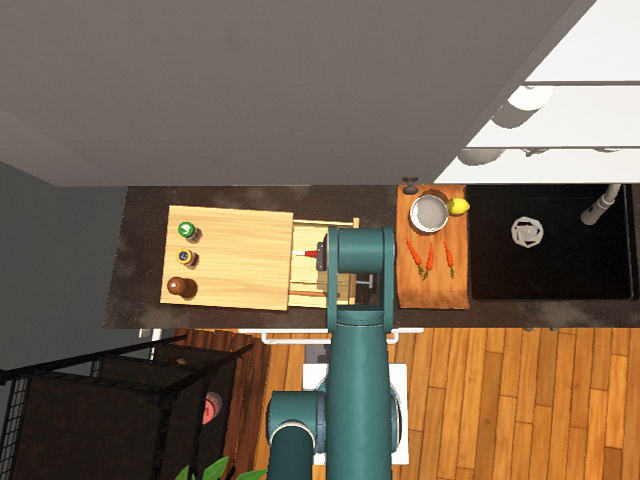

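The wrist view shows the drawer fully open. The red handle runs from (195,170) to (314,169), with the panel at u 333–352 and the unit's edge running from (97,32) to (135,320). The divider is at v≈250.

```bash
python3 - <<'E'
from h import *
np.set_printoptions(precision=4,suppress=True)
c=np.load("wrist2.npy",allow_pickle=True); im=cv2.imread("pics/wrist2.png")
h=cv2.cvtColor(im,cv2.COLOR_BGR2HSV)
m=(((h[:,:,0]<8)|(h[:,:,0]>172))&(h[:,:,1]>150)).astype(np.uint8); m[:, 330:]=0;m[230:]=0
n,l,st,ce=cv2.connectedComponentsWithStats(m);i=1+st[1:,4].argmax();print(st[i],ce[i])
v,u=np.nonzero(l==i)
P=np.array([onz(c,a,b,.043) for a,b in zip(u,v)])[:,:2]
L=cv2.fitLine(P.astype(np.float32),cv2.DIST_L2,0,.01,.01).ravel();d=L[:2]*np.sign(L[1]);o=L[2:]
t=(P-o)@d;s=(P-o)@[d[1],-d[0]];print("dir",d,"ends",o+d*t.min(),o+d*t.max(),np.ptp(t),np.ptp(s))
for p,z in (((343,43),.103),((341,349),.103),((352,43),.103),((346,349),.103),((97,32),.125),((135,320),.125),((333,65),.103),((331,330),.103),((400,143),.089),((394,273),.089)): print(p,onz(c,*p,z))
E
```

```text
[ 195  159  119   22 2217] [256.9161 169.9874]
dir [0.0378 0.9993] ends [0.4827 0.0271] [0.4874 0.1506] 0.12365513795942534 0.02166991554695111
(343, 43) [ 0.5872 -0.0053  0.103 ]
(341, 349) [0.3067 0.008  0.103 ]
(352, 43) [ 0.5868 -0.0125  0.103 ]
(346, 349) [0.3064 0.003  0.103 ]
(97, 32) [0.6    0.1785 0.125 ]
(135, 320) [0.3621 0.1972 0.125 ]
(333, 65) [0.5715 0.0035 0.103 ]
(331, 330) [0.3289 0.0171 0.103 ]
(400, 143) [ 0.5061 -0.0541  0.089 ]
(394, 273) [ 0.3808 -0.0485  0.089 ]
```

```bash
python3 -m pendant '[-0.4,1,2,-3,0,0,8.5, -0.4,2,4,-6,0,0,17, -0.4,3,6,-9,0,0,25, -0.4,4.3,9,-12,0,0,33.5, -0.4,4.3,9,-13,0,0,42, -0.4,4.3,9,-13,0,0,50.5, -0.4,4.3,9,-13,0,0,59, -0.4,4.3,9,-13,0,0,67.5, -0.4,4.3,9,-13,0,0,76, -0.4,4.3,9,-13,0,0,84.5, -0.4,4.3,9,-13,0,0,90.9, -0.4,4.3,9,-13,0,0,90.9, -0.4,4.3,9,-13,0,0,90.9]' 20
python3 - <<'E'
from h import *
np.set_printoptions(precision=4,suppress=True)
s=ctrl.observe();r=R.from_rotvec(s["orientation"]).as_matrix();print("tool y",r[:,1],"z",r[:,2],"grasp",s["ee_pos"]+.065*r[:,2],"q",s["qpos"])
im=imaging.snapshot("wrist")[:,:,::-1];cv2.imwrite("pics/w3.png",im);c=cam("wrist")
h=cv2.cvtColor(np.ascontiguousarray(im),cv2.COLOR_BGR2HSV)
m=(((h[:,:,0]<8)|(h[:,:,0]>172))&(h[:,:,1]>150)).astype(np.uint8)
n,l,st,ce=cv2.connectedComponentsWithStats(m);i=1+st[1:,4].argmax();print(st[i])
v,u=np.nonzero(l==i);P=np.array([onz(c,a,b,.043) for a,b in zip(u,v)])[:,:2]
L=cv2.fitLine(P.astype(np.float32),cv2.DIST_L2,0,.01,.01).ravel();d=L[:2]*np.sign(L[1]);o=L[2:];t=(P-o)@d
print("dir",d,o+d*t.min(),o+d*t.max(),"at y=.11",o+d*(.11-o[1])/d[1])
E
```

```text
time_s: 8.6
ee_pos: [0.4857, 0.1094, 0.219]
orientation: [-2.269, -2.172, 0.001]
force: [-0.9, 0.1, -0.4]
finger_gap: 0.0651
grasp_force: 0.0
tool y [ 0.999  -0.044  -0.0011] z [-0.0011 -0.0002 -1.    ] grasp [0.4856 0.1094 0.154 ] q [ 0.1702 -0.2433  1.92   -0.      1.466   0.2143]
[ 310  182   30  153 3879]
dir [0.0521 0.9986] [0.4822 0.0308] [0.4884 0.1504] at y=.11 [0.4863 0.11  ]
```

View pics/w3.png

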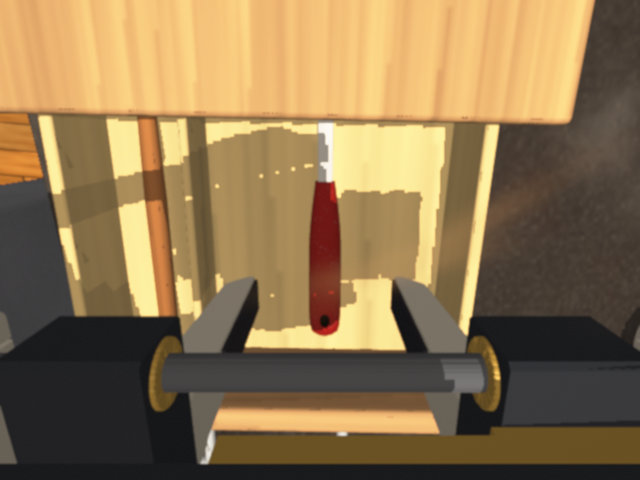

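The handle sits centred between the fingers (u≈324, v 182–335), and the yaw matches. I'll descend and grip.

```bash
python3 -m pendant '[-0.4,0.05,0.1,-4,0,0,0, -0.4,0.05,0.1,-7.5,0,0,0, -0.4,0.05,0.1,-9,0,0,0, -0.4,0.05,0.1,-10,0,0,0, -0.4,0.05,0.1,-10,0,0,0, -0.4,0.05,0.1,-10,0,0,0]' 20 && python3 -m pendant '[0,0,0,0,0,0,0, 0.5,0,0,0,0,0,0, 1,0,0,0,0,0,0, 1,0,0,0,0,0,0, 1,0,0,0,0,0,0, 1,0,0,0,0,0,0, 1,0,0,0,0,0,0]' 50
python3 - <<'E'
import numpy as np
# TCP shift (dy,dz cm) for tilt th about -x with bowl end underside pivot lifted to .035, then slide
g=np.array([.110,.030]);b=np.array([.337,.030]);T=np.array([.110,.119])
for th,lift in ((2,.002),(4,.003),(6,.004),(8,.005),(10,.005),(12,.005),(14,.005),(15,.005)):
    a=np.radians(th);M=np.array([[np.cos(a),np.sin(a)],[-np.sin(a),np.cos(a)]])
    p=b+[0,lift]+M@(T-b); print(th,np.round((p-T)*100,2))
print("slide per cm",-np.cos(a),np.sin(a))
E
```

```text
time_s: 9.25
ee_pos: [0.487, 0.1108, 0.1211]
orientation: [2.265, 2.176, 0.002]
force: [0.1, -0.7, 0.3]
finger_gap: 0.0653
grasp_force: 0.0
time_s: 9.95
ee_pos: [0.4864, 0.1107, 0.1198]
orientation: [2.265, 2.177, 0.0]
force: [0.3, -0.7, 1.5]
finger_gap: 0.0213
grasp_force: 50.0
2 [0.32 0.99]
4 [0.68 1.86]
6 [1.05 2.72]
8 [1.46 3.57]
10 [1.89 4.31]
12 [2.35 5.03]
14 [2.83 5.73]
15 [3.08 6.07]
slide per cm -0.9659258262890683 0.25881904510252074
```

```bash
python3 -m pendant '[1,0.01,0.3,1,-2,0.1,0, 1,0.03,0.7,1.9,-4,0.2,0, 1,0.05,1.05,2.7,-6,0.3,0, 1,0.06,1.45,3.6,-8,0.35,0, 1,0.08,1.9,4.3,-10,0.45,0, 1,0.1,2.35,5,-12,0.5,0, 1,0.13,2.8,5.7,-14,0.6,0, 1,0.14,3.1,6.1,-15,0.7,0, 1,0.14,3.1,6.1,-15,0.7,0, 1,0.14,3.1,6.1,-15,0.7,0]' 50
python3 - <<'E'
from h import *
im=imaging.snapshot("wrist")[:,:,::-1];im2=imaging.snapshot("scene")[140:330,200:420,::-1]
b=cv2.resize(im2,None,fx=1.8,fy=1.8);a=cv2.resize(im,None,fx=.6,fy=.6)
h=max(a.shape[0],b.shape[0]);f=lambda q:cv2.copyMakeBorder(q,0,h-q.shape[0],0,0,0)
cv2.imwrite("pics/w4.png",np.hstack([f(a),f(b)]))
E
```

```text
time_s: 10.95
ee_pos: [0.4877, 0.1417, 0.1804]
orientation: [2.126, 2.043, -0.282]
force: [-0.6, -0.0, -0.2]
finger_gap: 0.0207
grasp_force: 50.0
```

View pics/w4.png

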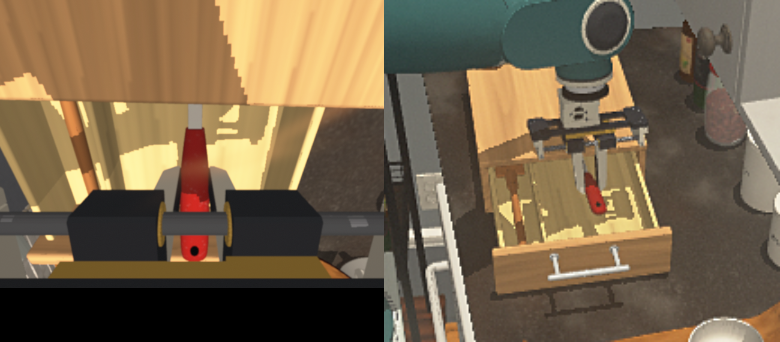

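The wrist view shows the handle still lined up in the fingers, and the scene crop shows the handle end raised at about (600,208), which is scene pixel (320,255). I'll check that against the expected tilt.

```bash
python3 - <<'E'
from h import *
c=cam("scene")
for th in (0,5,10,15):
    a=np.radians(th); g=np.array([.114,.1+.004]) # spoon mid-axis at grip
    print(th,proj(c,(.4835,.337-.31*np.cos(a),.035+.31*np.sin(a)+.011)), proj(c,(.4835,g[0]-.083*np.cos(a),g[1]+.083*np.sin(a))))
E
```

```text
0 [320.50067216 279.23430949] [320.2206048  264.17862052]
5 [320.42815317 272.46329079] [320.20011494 262.29699399]
10 [320.15813299 265.04932022] [320.12670234 260.2713634 ]
15 [319.68801668 257.05716224] [320.00059268 258.11799746]
```

The expected 15° tip is at (320,257–258), so the tilt matches and the grip is holding. I'll draw it along its slant.

```bash
python3 -m pendant '[1,-0.06,-1.4,0.4,0,0,0, 1,-0.13,-2.9,0.8,0,0,0, 1,-0.2,-4.4,1.2,0,0,0, 1,-0.26,-5.8,1.56,0,0,0, 1,-0.33,-7.3,1.95,0,0,0, 1,-0.4,-8.7,2.35,0,0,0, 1,-0.46,-10.2,2.75,0,0,0, 1,-0.53,-11.6,3.1,0,0,0, 1,-0.53,-11.6,3.1,0,0,0]' && python3 -m pendant '[1,-0.06,-1.4,0.4,0,0,0, 1,-0.13,-2.9,0.8,0,0,0, 1,-0.2,-4.4,1.2,0,0,0, 1,-0.26,-5.8,1.56,0,0,0, 1,-0.33,-7.3,1.95,0,0,0, 1,-0.4,-8.7,2.35,0,0,0, 1,-0.46,-10.2,2.75,0,0,0, 1,-0.53,-11.6,3.1,0,0,0, 1,-0.53,-11.6,3.1,0,0,0]'
python3 - <<'E'
from h import *
a=imaging.snapshot("scene")[120:400,180:480,::-1]
cv2.imwrite("pics/s5.png",cv2.resize(a,None,fx=2,fy=2))
E
```

```text
time_s: 11.95
ee_pos: [0.4825, 0.0242, 0.2124]
orientation: [2.127, 2.04, -0.281]
force: [-0.4, 0.1, -1.1]
finger_gap: 0.0212
grasp_force: 50.0
time_s: 12.85
ee_pos: [0.4771, -0.0917, 0.2433]
orientation: [2.127, 2.041, -0.282]
force: [-0.1, 0.1, -1.3]
finger_gap: 0.0209
grasp_force: 50.0
```

View pics/s5.png

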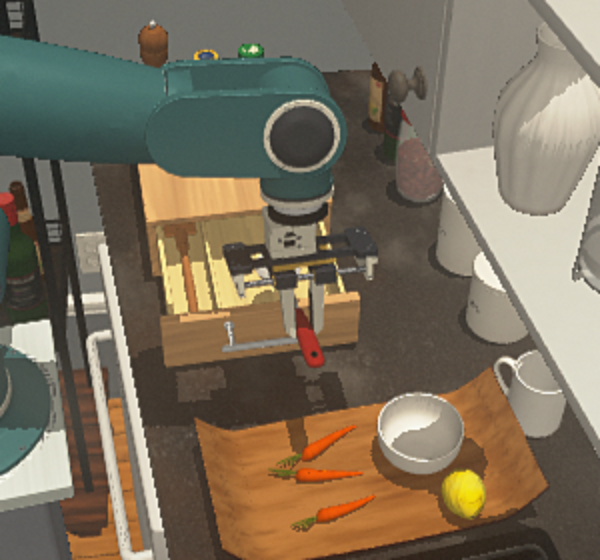

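The scene crop shows the tilted spoon with its handle end over the front at (318,360), the drawer still open and the jars untouched. I'll keep drawing it out, easing toward the robot to stay clear of the knob, and then level it.

```bash
python3 -m pendant '[1,-0.1,-1.4,0.4,0,0,0, 1,-0.3,-2.9,0.8,0,0,0, 1,-0.7,-4.4,1.2,0,0,0, 1,-1.2,-5.8,1.6,0,0,0, 1,-1.8,-7.3,2,0,0,0, 1,-2.4,-8.7,2.4,0,0,0, 1,-3,-10.2,2.8,0,0,0, 1,-3.6,-11.6,3.1,0,0,0, 1,-4,-13,3.4,0,0,0, 1,-4.2,-14.5,3.6,0,0,0, 1,-4.2,-16,3.6,0,0,0]' && python3 -m pendant '[1,0,-1.5,0,2,-0.1,0, 1,0,-3,0,4,-0.2,0, 1,0,-4.5,0,6,-0.3,0, 1,0,-6,0,8,-0.35,0, 1,0,-7.5,0,10,-0.45,0, 1,0,-9,0,12,-0.55,0, 1,0,-10,0,14,-0.6,0, 1,0,-10.5,0,15,-0.7,0, 1,0,-10.5,0,15,-0.7,0, 1,0,-10.5,0,15,-0.7,0, 1,0,-10.5,0,15,-0.7,0]'
python3 - <<'E'
from h import *
for n in("scene","top","wrist"): cv2.imwrite(f"pics/{n}6.png",imaging.snapshot(n)[:,:,::-1])
a=cv2.imread("pics/scene6.png")[100:460,150:510]; b=cv2.imread("pics/wrist6.png")
a=cv2.resize(a,(480,480)); b=cv2.resize(b,(320,240));b=cv2.copyMakeBorder(b,0,240,0,0,0)
cv2.imwrite("pics/s6.png",np.hstack([a,b]))
E
```

```text
time_s: 14.0
ee_pos: [0.435, -0.2511, 0.2792]
orientation: [2.125, 2.043, -0.282]
force: [0.8, 0.0, -1.3]
finger_gap: 0.0212
grasp_force: 50.0
time_s: 15.1
ee_pos: [0.4353, -0.3547, 0.2789]
orientation: [2.264, 2.177, -0.0]
force: [-0.4, -0.6, -0.1]
finger_gap: 0.0211
grasp_force: 50.0
```

View pics/s6.png

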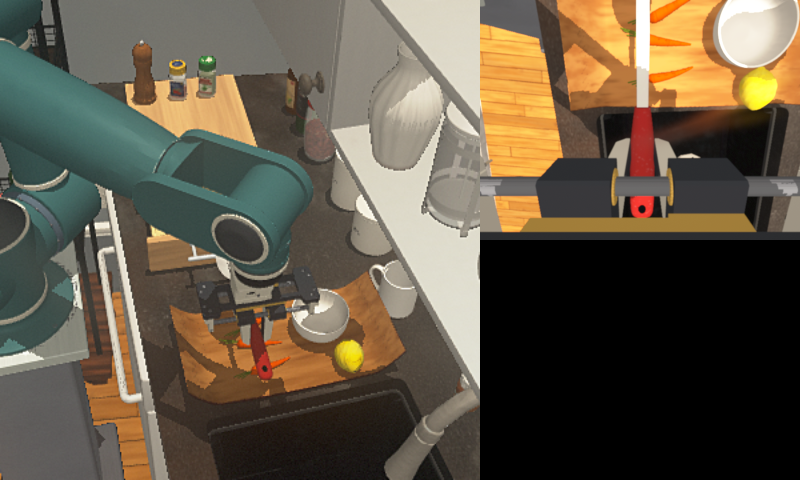

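The spoon is in the air with its handle end at about (265,370) in the scene crop, and the drawer and objects are undisturbed. In the wrist view the hole in the handle is at (324,418), the same place as before the draw, so it hasn't slipped. I'll check that it is level and clear of the drawer.

```bash
python3 - <<'E'
from h import *
np.set_printoptions(precision=4,suppress=True)
s=ctrl.observe();cw,cs=cam("wrist"),cam("scene")
def red(n,y1):
    im=cv2.imread(f"pics/{n}6.png");h=cv2.cvtColor(im,cv2.COLOR_BGR2HSV)
    m=(((h[:,:,0]<5)|(h[:,:,0]>172))&(h[:,:,1]>150)).astype(np.uint8)
    m=cv2.morphologyEx(m,cv2.MORPH_CLOSE,np.ones((3,3)))
    k,l,st,ce=cv2.connectedComponentsWithStats(m);i=1+st[1:,4].argmax();v,u=np.nonzero(l==i)
    f=lambda w:(u[v==w].mean(),w)
    print(n,st[i]);return f(v.min()),f(v.max())
w=red("wrist",0);c=red("scene",0);print(w,c)
p=s["ee_pos"]
for th in (-8,-4,0,4,8):
    a=np.radians(th);d=np.array([.045,np.cos(a),-np.sin(a)]);n=np.array([0,np.sin(a),np.cos(a)])
    g=p-[0,0,.090]   # underside at grip
    print(th,"junction",proj(cw,g+d*.042+n*.02),"tip w",proj(cw,g-d*.083+n*.011),"tip s",proj(cs,g-d*.083+n*.011))
print("bowl end y",p[1]+.227,"speed",abs(s["joint_velocities"]).max())
# drawer position & objects vs earlier images
a=cv2.imread("pics/top2.png").astype(int);b=cv2.imread("pics/top6.png").astype(int)
dd=abs(a-b).max(2);print("jars diff",(dd[200:315,150:290]>40).sum(),"bowl/lemon",(dd[190:235,405:475]>40).sum())
cv2.imwrite("pics/t6.png",cv2.resize(cv2.imread("pics/top6.png")[170:330,150:500],None,fx=2,fy=2))
E
```

```text
wrist [ 299  213   51  140 6094]
scene [338 343  16  42 385]
((np.float64(324.5), np.int64(213)), (np.float64(323.5), np.int64(352))) ((np.float64(340.0), np.int64(343)), (np.float64(349.5), np.int64(384)))
-8 junction [323.3251 223.6541] tip w [321.9222 421.4034] tip s [349.1491 386.4774]
-4 junction [323.1856 218.071 ] tip w [321.8426 429.1638] tip s [349.2277 384.8669]
0 junction [323.0693 213.0479] tip w [321.7285 436.7181] tip s [349.254  383.0969]
4 junction [322.9759 208.5987] tip w [321.5774 444.0183] tip s [349.2273 381.1761]
8 junction [322.9052 204.7297] tip w [321.3866 451.0089] tip s [349.1474 379.1144]
bowl end y -0.1277836187008399 speed 0.0022969139195011213
jars diff 0 bowl/lemon 0
```

View pics/t6.png

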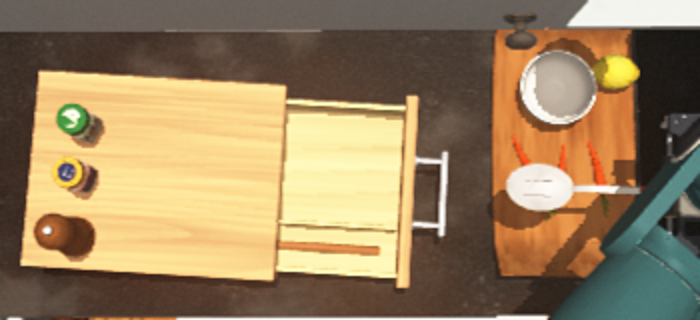

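The top view shows the drawer fully open, the jars, mill, bowl and lemon unmoved, and the spoon clear in front of the drawer. The handle junction reads 213 px against 213.05 expected for a level spoon.

```bash
python3 -c "
from bench import sign_off
print(sign_off())"
```

```text
the job is handed in; nothing more can be done
None
```

The job is handed in at about 15 s: the drawer is open at its stop and the gripper holds the spoon still and level (to about 1°), roughly 19 cm above the worktop and about 12 cm clear of the drawer's front panel, with the jars, mill, bowl and lemon unmoved.

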